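Brush out a casting flask and hold the brush tipped over the sweepings tray

TASK

Clean the inside of the steel casting flask with the long wooden-handled round brush that stands in it: raise the brush inside the flask about 35 mm off the bottom and push it back down to the bottom, and do this twice. Then draw the brush right out, tip it over to about 45 degrees with its bristles downward, and finish while holding it motionless like that in the gripper, with the bristle head over the sweepings tray and some 10 cm above it, clear of the tray and the flasks. Leave the other things on the bench where they are.

Things in the scene. Friction and masses are not known exactly. Their poses are not given: they have to be found in the camera images.
- brush_handle (a point): Middle of the wooden handle (round, 22 mm thick, 90 mm long) of the round brush (195 mm long, 0.06 to 0.13 kg), which stands upright in the flask at the start, handle up, this point 168 mm above the table. z axis: along the brush, bristles to handle. Can be gripped from above at the middle. Below it an 8 mm steel stem leads to the bristle head.
- brush_head (a point): Centre of the brush's stiff (rigid) bristle head, a cylinder of 32 mm diameter, 36 mm high, at the brush's lower end: 132 mm from the handle's middle along the brush; z axis as for the handle.
- flask: The casting flask to be cleaned, the one in which the brush stands: an open upright steel tube fixed on a round dark foot screwed to the bench, origin on the table under its axis. Foot 84 mm diameter, 12 mm high; tube 52 mm outside and 44 mm inside diameter, its inner floor 18 mm and its rim 97 mm above the table. The brush head has 6 mm of room all round in it.
- flask_mouth (a point): Centre of the flask's open mouth, at rim height (97 mm above the table).
- spare_flask: A second fixed flask of the same shape and size, in which only a steel tamper stands; origin on the table under its axis. Not part of the job.
- tray: Sweepings tray: open shallow aluminium box fixed on the bench, 170 mm (its x) by 180 mm (its y), 25 mm high, walls 4 mm; origin under its centre on the table.
- tamper_mid (a point): Middle of the steel tamper (124 mm tall: disc foot, thin rod, dark ball on top 24 mm in diameter) standing in the spare flask, top about 142 mm above the table. Leave it.
- crucible_mid (a point): Centre of a white ceramic crucible bowl, 72 mm diameter, 50 mm high. Leave it.
- cup_mid (a point): Centre of a grey plastic cup, 72 mm diameter, 85 mm high. Leave it.
- casting_mid (a point): Centre of a small copper casting, 38 mm diameter, 16 mm high. Leave it.
- mould_mid (a point): Centre of a dark steel mould block, 50 x 90 x 30 mm. Leave it.
- spatula_grip (a point): Handle of a 200 mm spatula lying on the table. Leave it.
- wrench_grip (a point): Handle of a 160 mm steel wrench lying on the table. Leave it.
- brush: The whole brush; origin at the centre of its lower (bristle) end, z axis along it towards the handle. The handle's middle is 150 mm from here.
Not all that is in view belongs to the job. What is shaped like the brush but green is not meant.

How it is judged (in metres and radians):
On the way, in this order (a step that is already met when the one before it is completed fails the run):
1. brush raised inside the flask (at least 25 mm) (x of brush_head in the frame of flask between -0.02 and 0.02 m and y of brush_head in the frame of flask between -0.02 and 0.02 m and z of brush_head in the frame of flask between 0.061 and 0.11 m and contact force between the fingers and brush above 0.3 N), for 0.05 s.
2. brush pushed back to the bottom of the flask (within 10 mm) (x of brush_head in the frame of flask between -0.02 and 0.02 m and y of brush_head in the frame of flask between -0.02 and 0.02 m and z of brush_head in the frame of flask below 0.046 m), for 0.05 s.
3. brush raised inside the flask a second time (all of step 1), for 0.05 s.
4. brush at the bottom of the flask a second time (all of step 2), for 0.05 s.
At the end, for the whole second after the job is handed in: The brush is held still in the fingers (under 30 mm/s), touching neither flask nor tray, tilted 30 to 60 degrees from upright with its bristles down, and the centre of its bristle head is over the tray (within its outline) 60 to 220 mm above the table (x of brush_head in the frame of tray between -0.085 and 0.085 m and y of brush_head in the frame of tray between -0.09 and 0.09 m and z of brush_head in the frame of tray between 0.06 and 0.22 m and angle between brush_head's own z axis and vertical between 0.52 and 1.05 rad and contact force between the fingers and brush above 0.5 N and contact force between brush and tray below 0.1 N and contact force between brush and flask below 0.1 N and contact force between brush and spare_flask below 0.1 N and linear speed of brush below 0.03 m/s); the arm keeps its last pose, push and grip.
It fails at once if another thing on the bench (tamper, crucible, cup, casting, mould, spatula, wrench) moved more than 30 mm (distance of any of tamper_mid, crucible_mid, cup_mid, casting_mid, mould_mid, spatula_grip, wrench_grip from where it was at the start of the episode above 0.03 m).
It also fails if it takes over 45 s, if anything falls off the work surface, if the arm or the gripper's body presses on something with over 40 N, if the wrist force passes 120 N, or if a joint passes its speed limit or range.

ROBOT

A 7-joint arm with a two-finger parallel gripper is mounted at the origin on the work surface. World frame = base frame: x ahead of the robot, y to its left, z up, the work surface at z = 0. Lengths are in m, angles in degrees, forces in N, time in s.
With the tool pointing down it reaches from about 0.425 to 0.925 m from the base axis. Payload 6.8 kg.
Tool frame: the origin (TCP) lies at the very end of the fingers, on their centre line; the grasp point (between the pads) lies 19 mm behind it; y points along the fingers, z is the direction in which the jaws open and shut, and the axes are right-handed (so a half turn about y gives the same grasp; the last joint's range is limited). The gripper opens to 88 mm and grips with 3 to 60 N. Pads are 20 mm wide; open, the fingers measure 115 mm over their backs; the gripper's body (75 mm by 178 mm) begins 61 mm behind the grasp point.
Start: joints at [-76.324, 27.33, 1.283, 89.118, -0.659, 63.558, -4.761], TCP at [0.229, 0.635, 0.223] pointing down, gripper open.
Joint ranges: [-169.35, 169.35], [-19.33, 120.38], [-80.79, 83.38], [13.8, 139.57], [-78.32, 258.32], [9.67, 109.79], [-169.56, 169.56]. Speed limits (degrees/s): [136.94, 136.94, 180, 180, 180, 180, 180].

INTERFACE

Orientations are given as [roll, pitch, yaw] about the fixed x, y, z axes, in that order (R = Rz(yaw) Ry(pitch) Rx(roll)).
In Python, from workcell import move_ptp, movel, move_joints, open_jaws, gripper_close, hold, solve_ik, state, get_image, camera_model, IKError, close_job gives the robot as it stands. Calls block until the motion is done:
- move_ptp(position, orientation): joint-space move of the TCP to a pose.
- movel(position, vel=0.15, ori=None, max_force=None): straight line of the TCP; ori=None keeps the orientation; vel is the mean speed in m/s. With max_force (N) it stops when the force on the tool has changed by that much, and returns True; else False.
- move_joints(angles): joint-space move.
- open_jaws() and gripper_close(newtons=None): open the fingers fully, or close them until they stop; newtons is the grip in N (None keeps the last).
- hold(seconds).
- solve_ik(position, orientation): joint angles nearest the present ones, or None.
- state(): the state.
- get_image(name): name is "scene" or "top" or "wrist"; returns (picture, depth): 420x560x3 uint8, red, green, blue; 420x560 float32, m along the optical axis (not along the pixel's ray), 0 where there is no reading.
- camera_model(name): a dict with "K" (3x3 intrinsics, pixels), "k1" (the pictures are not rectified: a ray, as slopes to the right and down, at radius r is drawn at 1 + k1 r^2 times it, then the intrinsics apply), "T" (4x4, takes a point from camera to world coordinates); the wrist camera has in their place "T_tool_cam" (4x4, takes a point from camera to tool coordinates, whose origin is the TCP and whose axes are the tool frame's). Camera axes: x right, y down, z forward; pixel columns grow to the right and rows downward; lengths in m; the calibration is good to about 2 mm. A picture is of the moment at which its call begins: read the wrist's pose just before it. camera_model takes no time and is no camera call.
A pose or a line that the arm cannot do raises IKError and nothing moves.
- close_job(): hands the job in, once; it reports no verdict.
The state is a dict: "time": time; "joint_positions": joint angles; "qd": joint speeds; "joint_efforts": joint torques, N m; "eef_pos": TCP position; "ee_rot": TCP orientation; "contact_force": force on the tool from outside, world axes, zero at the start; "wrist_torque": the same for the moment, N m; "width": finger opening in m.
Only numpy, scipy, OpenCV 4.12 (cv2) and the standard library are available. Lean on these libraries where they do the work, as an engineer would, in place of code of your own. Each camera call takes 0.05 s, during which the arm holds its last target.

## Working session

There is one attempt and no reset: what is moved stays moved. The work goes in short steps, each a Python script; the robot and the scene stay as the last script left them, time stands still between calls to the robot, and variables do not carry over. Pictures are saved under pics/ and viewed, and the job is handed in when it is done.

```bash
mkdir -p pics; ls; python3 - <<'E'
from workcell import *
import cv2,numpy as np
for n in ["scene","top","wrist"]:
    im,d=get_image(n); cv2.imwrite(f"pics/{n}0.png",im[:,:,::-1]); np.save(f"pics/{n}0.npy",d); c=camera_model(n); print(n,{k:np.round(v,4).tolist() if k!='k1' else v for k,v in c.items()})
s=state(); print(s)
E
```

```text
pics
scene {'K': [[434.3282, 0.0, 279.3781], [0.0, 434.3282, 204.6341], [0.0, 0.0, 1.0]], 'k1': 0.005233031403567751, 'T': [[-0.2001, 0.8234, -0.531, 1.2394], [0.9797, 0.1626, -0.1171, 0.1308], [-0.0101, -0.5436, -0.8393, 1.2057], [0.0, 0.0, 0.0, 1.0]]}
top {'K': [[476.663, 0.0, 283.191], [0.0, 476.663, 213.7281], [0.0, 0.0, 1.0]], 'k1': 0.022513362365681435, 'T': [[0.0041, -0.9942, 0.1077, 0.4279], [-1.0, -0.0047, -0.0051, -0.0296], [0.0056, -0.1076, -0.9942, 1.2929], [0.0, 0.0, 0.0, 1.0]]}
wrist {'K': [[290.1298, 0.0, 284.8268], [0.0, 290.1298, 208.1693], [0.0, 0.0, 1.0]], 'k1': 0.01847079506792148, 'T_tool_cam': [[-0.0002, 0.9707, 0.2404, -0.0663], [0.0002, -0.2404, 0.9707, -0.1617], [1.0, 0.0003, -0.0002, -0.0006], [0.0, 0.0, 0.0, 1.0]]}
{'time': 0.15, 'joint_positions': array([-76.32294522,  27.36743116,   1.28128821,  89.16135752,
        -0.65883322,  63.55591017,  -4.76184014]), 'qd': array([-0.13779855, -0.16892814,  0.01139009, -0.15303466, -0.05662116,
        0.00413668, -0.08019975]), 'joint_efforts': array([ 1.81822666e-03, -5.83296955e+01,  1.53630137e+00, -2.72878629e+01,
       -5.42259472e-02,  1.44198386e-02,  9.81687435e-05]), 'eef_pos': array([0.22929975, 0.63440664, 0.22190498]), 'ee_rot': array([-9.00771169e+01, -5.88531883e-03, -1.98710139e+01]), 'contact_force': array([1.06642588, 0.41745206, 0.12997658]), 'wrist_torque': array([ 0.05879693,  0.03731578, -0.00243606]), 'width': 0.08792217429591175}
```

View pics/scene0.png

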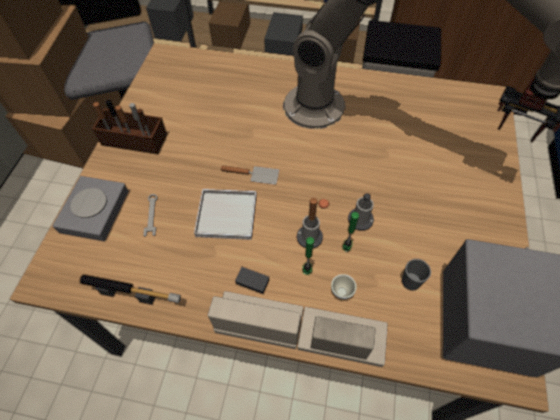

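View pics/top0.png

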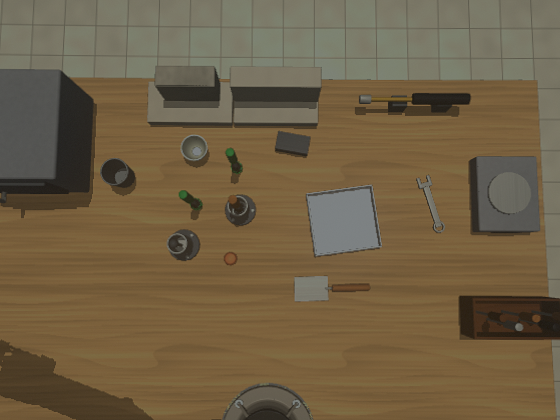

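View pics/wrist0.png

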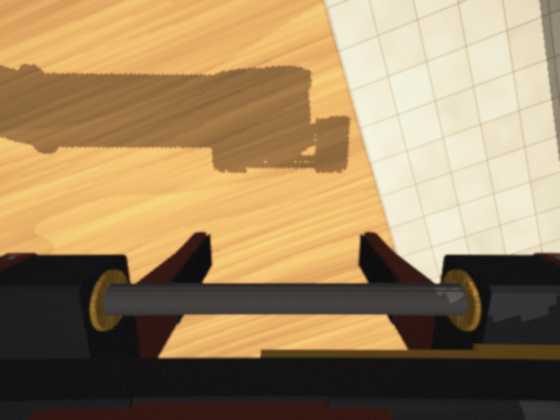

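The top view shows the brown brush handle at about (234,200) in the flask at (240,210). The green decoys are at (232,155) and (185,197), the tray is at (344,221) and the spare flask is at (184,243). Next I'll measure them.

```bash
cat > h.py <<'E'
import numpy as np,cv2
from workcell import *
def rays(cm,uv):
    uv=np.asarray(uv,float).reshape(-1,1,2)
    k=np.array([cm['k1'],0,0,0,0.])
    return cv2.undistortPoints(uv,np.array(cm['K']),k).reshape(-1,2)
def plane(cm,uv,z,T=None):
    T=np.array(cm['T']) if T is None else T
    r=np.c_[rays(cm,uv),np.ones(len(np.asarray(uv).reshape(-1,2)))]@T[:3,:3].T
    o=T[:3,3]; return o+r*((z-o[2])/r[:,2])[:,None]
def proj(cm,P,T=None):
    T=np.array(cm['T']) if T is None else T
    Ti=np.linalg.inv(T); c=np.asarray(P,float).reshape(-1,3)@Ti[:3,:3].T+Ti[:3,3]
    return cv2.projectPoints(c,np.zeros(3),np.zeros(3),np.array(cm['K']),np.array([cm['k1'],0,0,0,0.]))[0].reshape(-1,2)
def cloud(cm,d,T=None):
    T=np.array(cm['T']) if T is None else T
    h,w=d.shape; v,u=np.mgrid[:h,:w]
    r=rays(cm,np.c_[u.ravel(),v.ravel()]); c=np.c_[r,np.ones(len(r))]*d.ravel()[:,None]
    return (c@T[:3,:3].T+T[:3,3]).reshape(h,w,3)
E
python3 - <<'E'
from h import *
for n in ["top","scene"]:
    cm=camera_model(n); im=cv2.imread(f"pics/{n}0.png"); d=np.load(f"pics/{n}0.npy"); X=cloud(cm,d)
    b=(100,420,150,350) if n=="top" else (160,300,180,450)
    if n=="top": crop=im[130:270,140:400]
    else: crop=im[170:310,180:440]
    cv2.imwrite(f"pics/{n}_crop.png",cv2.resize(crop,None,fx=3,fy=3,interpolation=cv2.INTER_CUBIC))
    hsv=cv2.cvtColor(im,cv2.COLOR_BGR2HSV)
    m=((hsv[...,0]<14)&(hsv[...,1]>130))&(X[...,2]>0.08)&(X[...,2]<0.3)&(abs(X[...,0]-.6)<.4)&(abs(X[...,1])<.4)
    k,lab,st,ce=cv2.connectedComponentsWithStats(m.astype(np.uint8))
    for i in range(1,k):
        if st[i,4]>8: P=X[lab==i]; print(n,ce[i],st[i],P.min(0).round(3),P.max(0).round(3),np.median(P,0).round(3))
    # heights of all objects
    m=((X[...,2]>0.01)&(X[...,2]<0.3)&(X[...,0]>.25)&(X[...,0]<1.0)&(abs(X[...,1]-0)<.45)).astype(np.uint8)
    k,lab,st,ce=cv2.connectedComponentsWithStats(m)
    for i in range(1,k):
        if st[i,4]>20: P=X[lab==i]; print(n,'obj',ce[i].round(),st[i,4],P.min(0).round(3),P.max(0).round(3))
E
```

```text
top obj [234.  96.] 9711 [ 0.812 -0.129  0.01 ] [0.927 0.336 0.151]
top obj [405. 100.] 859 [ 0.854 -0.45   0.011] [ 0.887 -0.236  0.085]
top obj [293. 143.] 649 [ 0.728 -0.108  0.01 ] [ 0.792 -0.013  0.037]
top obj [193. 147.] 450 [0.704 0.166 0.01 ] [0.776 0.237 0.055]
top obj [234. 160.] 235 [0.679 0.076 0.01 ] [0.707 0.105 0.2  ]
top obj [116. 172.] 625 [0.632 0.364 0.01 ] [0.701 0.434 0.094]
top obj [346. 217.] 503 [ 0.456 -0.297  0.01 ] [ 0.646 -0.098  0.035]
top obj [190. 199.] 233 [0.577 0.184 0.011] [0.607 0.213 0.201]
top obj [240. 209.] 664 [0.538 0.04  0.01 ] [0.62  0.121 0.218]
top obj [183. 244.] 706 [0.444 0.189 0.01 ] [0.524 0.266 0.146]
top obj [230. 258.] 112 [0.431 0.089 0.01 ] [0.463 0.122 0.02 ]
top obj [351. 287.] 270 [ 0.363 -0.264  0.01 ] [ 0.382 -0.164  0.025]
scene [312.59803922 206.89215686] [309 198   9  22 102] [0.57  0.071 0.125] [0.591 0.091 0.217] [0.586 0.081 0.195]
scene obj [235. 169.] 136 [ 0.362 -0.266  0.01 ] [ 0.384 -0.162  0.024]
scene obj [224. 213.] 511 [ 0.455 -0.299  0.01 ] [ 0.647 -0.098  0.032]
scene obj [359. 218.] 786 [0.457 0.183 0.01 ] [0.605 0.27  0.2  ]
scene obj [310. 234.] 915 [0.552 0.041 0.01 ] [0.709 0.12  0.217]
scene obj [323. 202.] 57 [0.433 0.09  0.01 ] [0.463 0.12  0.019]
scene obj [416. 273.] 634 [0.628 0.361 0.01 ] [0.703 0.431 0.09 ]
scene obj [252. 279.] 564 [ 0.728 -0.11   0.01 ] [ 0.792 -0.013  0.036]
scene obj [343. 285.] 390 [0.704 0.166 0.01 ] [0.776 0.236 0.054]
scene obj [138. 291.] 760 [ 0.854 -0.45   0.011] [ 0.886 -0.237  0.085]
scene obj [256. 319.] 3772 [ 0.812 -0.13   0.01 ] [0.929 0.099 0.147]
scene obj [343. 336.] 3775 [0.812 0.103 0.01 ] [0.93  0.333 0.148]
```

```bash
python3 - <<'E'
from h import *
for n in ["top","scene"]:
    cm=camera_model(n); d=np.load(f"pics/{n}0.npy"); X=cloud(cm,d)
    near=(np.hypot(X[...,0]-.579,X[...,1]-.081)<.05)
    for lo,hi in [(.005,.016),(.088,.103),(.12,.205),(.208,.23)]:
        P=X[near&(X[...,2]>lo)&(X[...,2]<hi)]
        if len(P)>3: (cx,cy),r=cv2.minEnclosingCircle(P[:,:2].astype(np.float32)); print(n,lo,len(P),np.round([cx,cy,r],4),P[:,2].max().round(4))
    print(n, cv2.minAreaRect(X[(X[...,2]>.015)&(X[...,2]<.033)&(abs(X[...,0]-.55)<.12)&(abs(X[...,1]+.2)<.12)][:,:2].astype(np.float32)))
for tilt in [45]:
  for yaw0 in range(-180,180,15):
    pass
print(solve_ik([.5785,.081,.149],[-90,0,-20]))
E
```

```text
top 0.005 334 [0.5799 0.0811 0.0489] 0.016
top 0.088 88 [0.5783 0.08   0.0256] 0.1027
top 0.12 44 [0.5781 0.0804 0.011 ] 0.2046
top 0.208 65 [0.5787 0.0806 0.0107] 0.2177
top ((0.5510854125022888, -0.19859084486961365), (0.17001688480377197, 0.18055590987205505), 8.08272647857666)
scene 0.005 190 [0.579  0.0799 0.0422] 0.016
scene 0.088 91 [0.5804 0.0793 0.0264] 0.1026
scene 0.12 115 [0.5803 0.0808 0.0117] 0.2049
scene 0.208 43 [0.5776 0.0796 0.012 ] 0.217
scene ((0.5493556261062622, -0.19924074411392212), (0.17640581727027893, 0.18141257762908936), 8.01888656616211)
[-29.68482397  24.31864398  20.17265039 107.00536808 -10.60634717
  50.49396139  65.61856316]
```

View pics/top_crop.png

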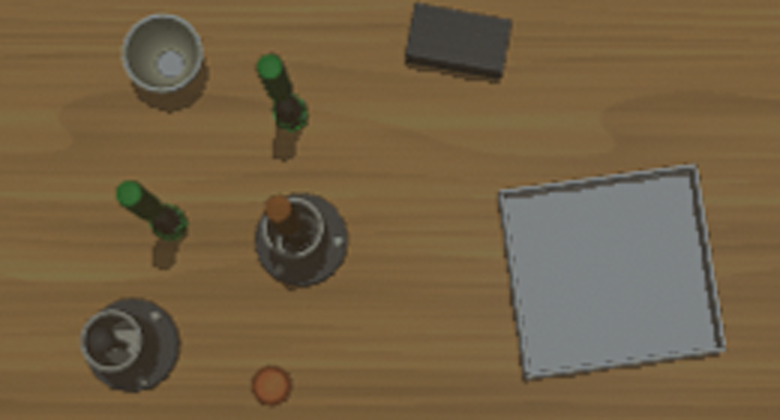

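View pics/scene_crop.png

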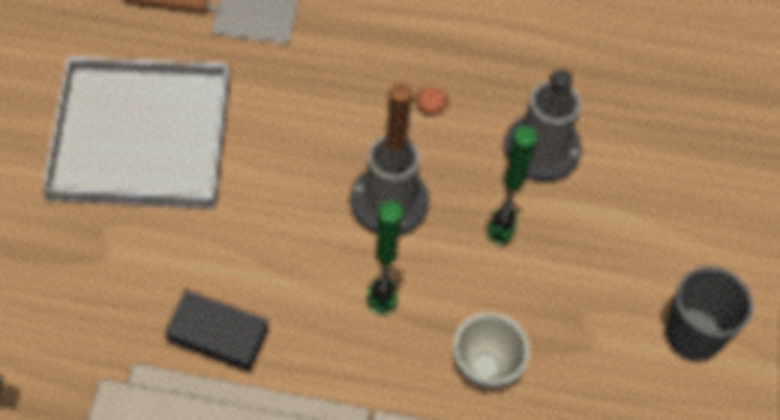

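```bash
python3 - <<'E'
from h import *
from scipy.spatial.transform import Rotation as R
H=np.array([.579,.0803])
for yaw in (45,-135,30,60,-120,-150):
    for z in (.149,.32): 
        q=solve_ik([*H,z],[-90,0,yaw]); print(yaw,z,None if q is None else np.round(q,0))
head=np.array([.551,-.199,.155])
for az in range(-180,180,30):
    a=np.radians(az); d=np.array([np.cos(a),np.sin(a),-1])/2**.5
    t=head-.132*d+.019*d
    for yaw in (45,-135):
        R0=R.from_euler('xyz',[-90,0,yaw],degrees=True)
        ax=np.cross([0,0,-1],d); ax/=np.linalg.norm(ax)
        o=(R.from_rotvec(ax*np.pi/4)*R0).as_euler('xyz',degrees=True)
        q=solve_ik(list(t),list(o))
        if q is not None: print(az,yaw,t.round(3),o.round(1),np.round(q,0))
E
```

```text
45 0.149 [-19.  23.   7. 106.  -4.  50. 124.]
45 0.32 [-26.  14.  15.  96.  -4.  70. 125.]
-135 0.149 [-42.  27.  38. 108. -21.  52. -39.]
-135 0.32 [-45.  16.  39.  97. -11.  71. -48.]
30 0.149 [-22.  24.  10. 106.  -5.  50. 111.]
30 0.32 [-28.  14.  18.  96.  -5.  70. 110.]
60 0.149 [-17.  23.   3. 106.  -2.  51. 137.]
60 0.32 [-24.  14.  12.  96.  -3.  70. 139.]
-120 0.149 [-41.  27.  36. 108. -20.  52. -26.]
-120 0.32 [-45.  16.  39.  97. -11.  71. -33.]
-150 0.149 [-42.  27.  38. 108. -21.  52. -55.]
-150 0.32 [-46.  17.  41.  97. -12.  71. -62.]
-150 45 [ 0.62  -0.159  0.235] [-75.5  43.1  50.8] [ -8.  47.  12.  68.  15. 104. 137.]
-150 -135 [ 0.62  -0.159  0.235] [-104.5  -43.1 -129.2] [-27.  57.  55.  70.  -9. 101. -21.]
-120 45 [ 0.591 -0.13   0.235] [-104.5   43.1   39.2] [-16.  36.   8.  88.  29.  88. 117.]
-120 -135 [ 0.591 -0.13   0.235] [ -75.5  -43.1 -140.8] [-39.  43.  46.  90.  10.  80. -45.]
-90 45 [ 0.551 -0.119  0.235] [-125.3   30.    35.3] [-26.  23.  10. 110.  42.  70.  95.]
-90 -135 [ 0.551 -0.119  0.235] [ -54.7  -30.  -144.7] [-55.  30.  49. 112.  26.  58. -
[... 220 characters left out ...]
5] [-104.5  -43.1   50.8] [  -5.   22.   61.  126.  -75.   69. -124.]
30 -135 [ 0.482 -0.239  0.235] [ -75.5   43.1 -129.2] [ -5.  22.  61. 126. -75.  69.  56.]
60 45 [ 0.511 -0.268  0.235] [-75.5 -43.1  39.2] [  -0.   51.   73.  105.  -74.  107. -133.]
60 -135 [ 0.511 -0.268  0.235] [-104.5   43.1 -140.8] [ -0.  51.  73. 105. -74. 107.  47.]
90 45 [ 0.551 -0.279  0.235] [-54.7 -30.   35.3] [ 74.  57. -68.  77.   8.  87. 147.]
90 -135 [ 0.551 -0.279  0.235] [-125.3   30.  -144.7] [ 11.  48.  49.  83. -56. 107.  22.]
120 45 [ 0.591 -0.268  0.235] [-46.  -10.5  40.7] [ 54.  59. -57.  59.  10. 109. 139.]
120 -135 [ 0.591 -0.268  0.235] [-134.    10.5 -139.3] [ 29.  49.   1.  62. -23. 109. -14.]
```

```bash
python3 - <<'E'
from h import *
X=cloud(camera_model("top"),np.load("pics/top0.npy")); P=X[(X[...,2]>.02)&(X[...,1]>.44)&(X[...,0]>.45)]
print(P.min(0),P.max(0))
s=state(); q0=s['joint_positions']
def go(p,o,**k):
    print(p,movel(p,ori=o,**k)); s=state(); print(round(s['time'],2),s['eef_pos'].round(4),s['ee_rot'].round(1))
go([.26,.58,.36],[-90,0,-20],vel=.25)
move_ptp([.579,.0803,.36],[-90,0,45])
s=state(); print(s['time'],s['eef_pos'],s['ee_rot'],s['joint_positions'].round(0),s['width'])
im,d=get_image("wrist"); cv2.imwrite("pics/w1.png",im[:,:,::-1]); np.save("pics/w1.npy",d)
E
```

```text
[0.58151341 0.47835938 0.02381023] [0.88056521 0.67910756 0.22798969]
[0.26, 0.58, 0.36] False
0.9 [0.2592 0.5798 0.3585] [-90.1   0.  -20. ]
3.025 [0.57885974 0.08149121 0.35966382] [-8.99719476e+01  1.69229898e-02  4.50815559e+01] [-31.  13.  21.  93.  -5.  75. 126.] 0.08814439612259552
```

View pics/w1.png

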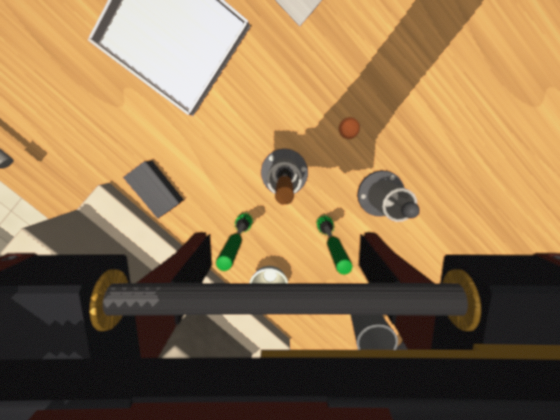

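```bash
cat >> h.py <<'E'
from scipy.spatial.transform import Rotation as R
def wristT(s):
    T=np.eye(4); T[:3,:3]=R.from_euler('xyz',s['ee_rot'],degrees=True).as_matrix(); T[:3,3]=s['eef_pos']
    return T@np.array(camera_model("wrist")['T_tool_cam'])
E
python3 - <<'E'
from h import *
s=state(); T=wristT(s); X=cloud(camera_model("wrist"),np.load("pics/w1.npy"),T)
near=(np.hypot(X[...,0]-.579,X[...,1]-.081)<.05)
for lo,hi in [(.09,.102),(.12,.2),(.207,.225)]:
    P=X[near&(X[...,2]>lo)&(X[...,2]<hi)]
    (cx,cy),r=cv2.minEnclosingCircle(P[:,:2].astype(np.float32)); print(lo,len(P),np.round([cx,cy,r],4),np.median(P[:,2]).round(4))
print(proj(camera_model("wrist"),[[.579,.0803,.213]],T))
E
```

```text
0.09 231 [0.5766 0.0777 0.0259] 0.0964
0.12 141 [0.5746 0.0767 0.0107] 0.168
0.207 297 [0.5764 0.0785 0.0108] 0.2134
[[283.20811727 198.51313526]]
```

The wrist view shows the brush top at (284,195), centred between the jaws. The green decoys are well clear at (225,262) and (343,265). The three views agree to about 3 mm, so I'll descend and grip.

```bash
python3 - <<'E'
from h import *
p=[.578,.0793]
def st(l):
    s=state(); print(l,round(s['time'],2),s['eef_pos'].round(4),s['contact_force'].round(1),s['width'].round(4))
print(movel([*p,.23],vel=.2,ori=[-90,0,45])); st('a')
print(movel([*p,.149],vel=.08,max_force=8)); st('b')
gripper_close(35); st('c')
im,d=get_image("scene"); cv2.imwrite("pics/s2.png",cv2.resize(im[150:320,180:440,::-1],None,fx=3,fy=3))
E
```

```text
FalseTraceback (most recent call last):
  File "<stdin>", line 5, in <module>
  File "<stdin>", line 4, in st
AttributeError: 'float' object has no attribute 'round'
```

```bash
cat >> h.py <<'E'
def st(l):
    s=state(); print(l,round(s['time'],2),s['eef_pos'].round(4),s['ee_rot'].round(1),s['contact_force'].round(1),round(s['width'],4))
E
python3 - <<'E'
from h import *
p=[.578,.0793]
st('a')
print(movel([*p,.149],vel=.08,max_force=8)); st('b')
gripper_close(35); st('c')
im,d=get_image("scene"); cv2.imwrite("pics/s2.png",cv2.resize(im[150:320,180:440,::-1],None,fx=3,fy=3))
E
```

```text
a 3.88 [0.5788 0.0795 0.2311] [-90.1  -0.1  45. ] [-0.2 -0.1  0.1] 0.0881
False
b 5.03 [0.5784 0.0794 0.1495] [-90.   -0.1  45. ] [-0.5 -0.1  0.2] 0.0878
c 6.06 [0.578  0.0793 0.149 ] [-90.   0.  45.] [ 0.1 -0.1 -0.1] 0.022
```

View pics/s2.png

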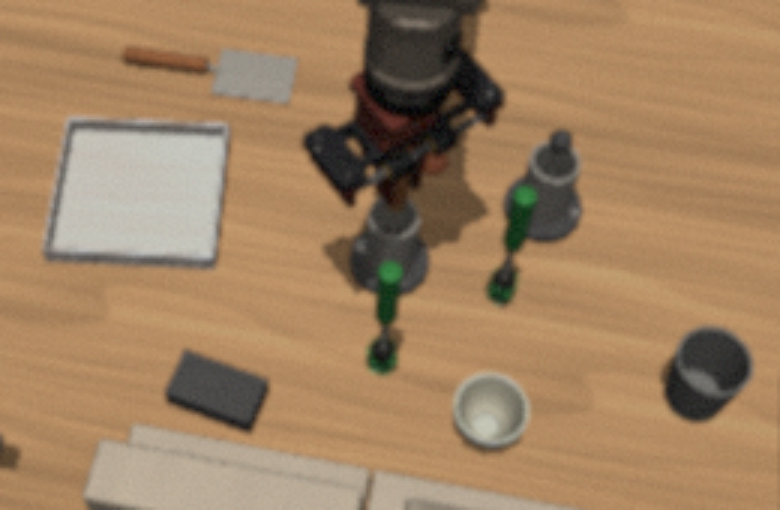

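The fingers have closed on the handle at 22 mm width, which matches its thickness. Now the strokes.

```bash
python3 - <<'E'
from h import *
p=[.578,.0793]
for i in range(2):
    print(movel([*p,.186],vel=.06,max_force=15)); hold(.3); st('up')
    if i==0:
        im,d=get_image("scene"); cv2.imwrite("pics/s3.png",cv2.resize(im[150:320,180:440,::-1],None,fx=3,fy=3))
    print(movel([*p,.1505],vel=.05,max_force=15)); hold(.3); st('down')
E
```

```text
False
up 7.17 [0.5778 0.0792 0.1857] [-90.   0.  45.] [-0.1  0.1 -1.3] 0.0216
False
down 8.38 [0.5781 0.0793 0.1507] [-90.  -0.  45.] [ 0.2  0.2 -1.2] 0.0217
False
up 9.43 [0.5778 0.0792 0.1857] [-90.   0.  45.] [-0.9  0.4 -1.2] 0.0217
False
down 10.58 [0.5782 0.0793 0.1507] [-90.  -0.  45.] [-0.1 -0.5 -2. ] 0.0218
```

View pics/s3.png

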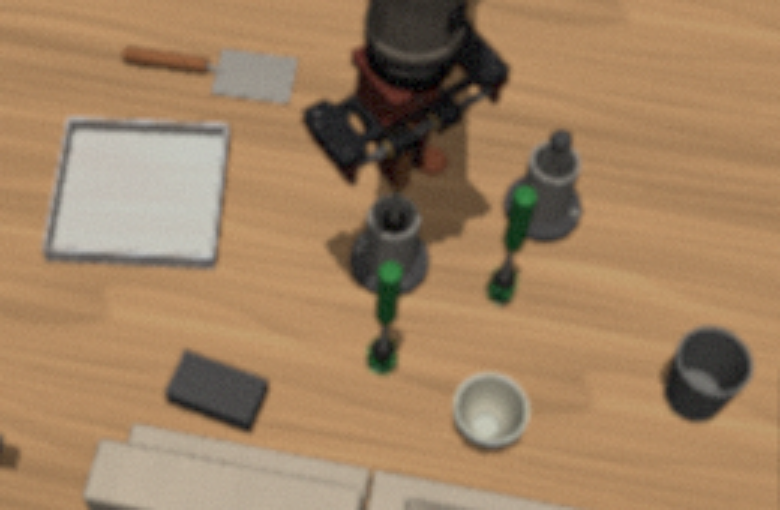

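The dark stem is visible at the flask mouth (395,212), and the wrist carries about 1.2 N, so the brush moves with the gripper. Next: withdraw it, carry it over, and tilt it.

```bash
python3 - <<'E'
from h import *
movel([.578,.0793,.30],vel=.1); st('out')
im,d=get_image("scene"); cv2.imwrite("pics/s4a.png",cv2.resize(im[150:320,180:440,::-1],None,fx=3,fy=3))
movel([.591,-.13,.33],vel=.15); st('over')
movel([.591,-.13,.33],ori=[-104.5,43.1,39.2],vel=.1) if False else None
try: movel([.591,-.130,.238],ori=[-104.5,43.1,39.2],vel=.05); 
except IKError as e: print(e)
hold(.5); st('fin')
for n in ("scene","top"):
    im,d=get_image(n); cv2.imwrite(f"pics/{n}4.png",cv2.resize((im[90:280,150:420] if n=="scene" else im[110:300,160:430])[:,:,::-1],None,fx=2.9,fy=2.9)); np.save(f"pics/{n}4.npy",d); np.save(f"pics/{n}4i.npy",im)
E
```

```text
out 12.22 [0.5777 0.0793 0.2993] [-90.    0.1  45. ] [-0.8  0.7 -0.6] 0.0215
over 13.83 [ 0.5911 -0.1288  0.3298] [-90.   -0.   45.1] [ 0.3 -0.3 -0.9] 0.0215
fin 16.32 [ 0.591 -0.13   0.238] [-104.5   43.1   39.2] [-0.3 -0.4 -1.5] 0.0216
```

View pics/scene4.png

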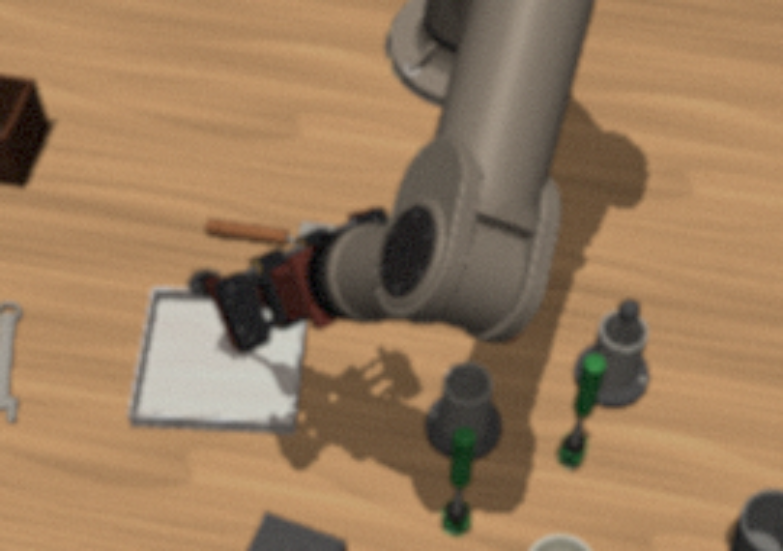

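View pics/top4.png

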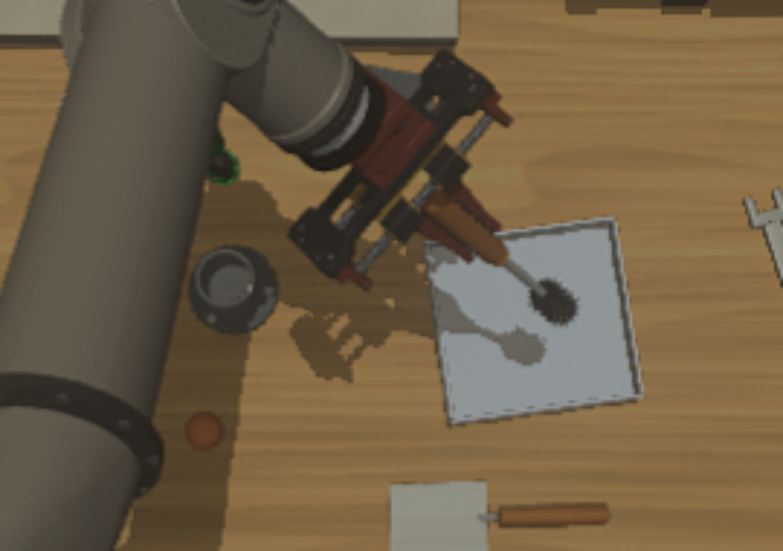

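In the top view, the tilted brush has its dark head at crop pixel (553,300), inside the tray outline, and the flask is empty. I'll check the head position and tilt with depth.

```bash
python3 - <<'E'
from h import *
X=cloud(camera_model("top"),np.load("pics/top4.npy"))
def pt(u,v,r=2):
    c=int(round(160+u/2.9)); w=int(round(110+v/2.9)); return np.median(X[w-r:w+r+1,c-r:c+r+1].reshape(-1,3),0)
h=pt(553,300,4); b=pt(478,232,1); a=pt(455,217,1); print('head surf',h,'handle',a,b)
m=(X[...,2]>.09)&(X[...,2]<.21)&(np.hypot(X[...,0]-.55,X[...,1]+.199)<.045); P=X[m]; print(len(P),P.mean(0),P.min(0),P.max(0))
c=P.mean(0); v=(b+a)/2-c; print('tilt',np.degrees(np.arccos(v[2]/np.linalg.norm(v))),np.linalg.norm(v))
s=state(); y=R.from_euler('xyz',s['ee_rot'],degrees=True).as_matrix()[:,1]; print('pred head',s['eef_pos']+y*(.132-.019),'tilt',np.degrees(np.arccos(-y[2])))
# others vs start
X0=cloud(camera_model("top"),np.load("pics/top0.npy"))
for n,(x,yy,r) in dict(casting=(.447,.106,.03),spat=(.373,-.214,.06),mould=(.76,-.06,.06)).items():
    for Z in (X0,X): Q=Z[(np.hypot(Z[...,0]-x,Z[...,1]-yy)<r)&(Z[...,2]>.01)&(Z[...,2]<.05)]; print(n,len(Q),Q.mean(0).round(4) if len(Q) else '')
st('s')
E
```

```text
head surf [ 0.55188611 -0.1950431   0.17233682] handle [ 0.60122002 -0.10778959  0.27483975] [ 0.59305919 -0.12667052  0.25662321]
216 [ 0.55338816 -0.19226395  0.17085614] [ 0.53243227 -0.21822285  0.14571133] [ 0.57386862 -0.15930467  0.20611074]
tilt 42.473907631138424 0.12862971580747426
pred head [ 0.5509655  -0.19913617  0.15811156] tilt 45.01545623146684
casting 112 [0.4472 0.1045 0.0141]
casting 114 [0.4474 0.1042 0.0141]
spat 270 [ 0.3722 -0.2161  0.017 ]
spat 265 [ 0.3722 -0.217   0.0171]
mould 720 [ 0.7639 -0.0607  0.0284]
mould 193 [ 0.7891 -0.0689  0.0279]
s 16.43 [ 0.591 -0.13   0.238] [-104.5   43.1   39.2] [-0.2  0.5 -1.6] 0.0214
```

```bash
python3 - <<'E'
from h import *
hold(.5); st('end'); print(abs(state()['qd']).max()); close_job()
E
```

```text
end 16.93 [ 0.591 -0.13   0.238] [-104.5   43.1   39.2] [-0.8 -0.2 -1. ] 0.0213
0.08328416976696357
the job is handed in; nothing more can be done
```

I gripped the brush by its handle and raised it about 35 mm in the flask and pushed it back down, twice. I then drew it out, tilted it to 45° over the tray and handed the job in at 16.9 s (the limit is 45 s); no verdict is reported.

**Strokes:** the gripper rose to 0.186 m and returned to 0.151 m both times. That puts the brush about 1.5 mm above its starting depth at the bottom of each stroke, within the 10 mm allowed. No stroke met enough resistance to trip the force guard.

**Final pose:** the arm was still, with the fingers at about 21.5 mm on the 22 mm handle. From the arm pose:
- The bristle head is at (0.551, -0.199, 0.158), and the tray centre measured (0.551, -0.199).
- The brush is tilted 45.0°.
- The lowest bristles are about 11 cm above the tray's rim.

**Camera check:** depth from the top camera put the bristle head's visible surface around (0.553, -0.192, 0.171), with a rough tilt of 42.5°. It sees only the upper side of the head, so this fits the arm's figures.

**Other things on the bench:**
- The casting and spatula measured unmoved, within 1 mm.
- The mould was partly hidden by the arm, so its number (193 points against 720) can't be compared.
- I did not re-measure the crucible, cup, wrench or tamper. Nothing indicated contact with any of them.

**Disagreement:** the wrist camera placed the brush about 2–3 mm off the other two views. I gripped at a point between them, and the grip was good.

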